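Sterilise the food probe: stand it in the cup and hold the lever at the third click

TASK

Take the food probe out of its sloping rest, stand it upright in the steriliser's holder cup with the shoulder of its handle fully home on the cup's rim, and let go of it. Only then press the steriliser's spring-return lever down past its first two clicks to the third, short of the bottom stop, and finish while still holding it there with the arm: it springs back up if released. Leave the other things on the table where they are.

Things in the scene. Friction and masses are not known exactly. Their poses are not given: they have to be found in the camera images.
- dock: the probe steriliser, fixed to the table: white housing 100 (x) x 240 (y) x 126 mm high on a 10 mm base plate reaching 130 mm ahead (-x) of the origin. Origin: on the table under the housing's centre; z up, front (-x) roughly to the robot, front face 50 mm from the origin. In front stand a steel holder cup (its +y side) and the lever's black paddle (its -y side), 150 mm apart
- cup_rim (a point): centre of the holder cup's mouth, at the level of its rim, 105 mm above the table. The cup is an upright steel tube, 36 mm outside and 16 mm inside diameter, 92 mm deep, fixed to the steriliser, its axis 40 mm ahead of the housing's front
- lever (a joint): lever travel in m, straight down: 0 = up (start), clicks at 0.014, 0.028 and 0.042 (the third), bottom stop 0.052. The spring pushes up with about 3 N at the top, 8.5 N at the third click, 10 N at the stop; clicks add a 2.5 N ripple: stiffer just past a click, easier before the next. It never locks: released, it returns to 0. Lines on the front mark rest and the clicks (third longer)
- paddle_top (a point): centre of the top face of the lever's black paddle, which moves with the lever: 122 mm above the table at rest, 80 mm at the third click. The paddle is 44 (x) x 50 (y) x 12 mm, flat on top; its centre lies 42 mm ahead of the housing's front. Press it straight down from above
- rest: grey sloping rest of the probe, fixed to the table left or right of the steriliser: base 110 (x) x 70 (y) x 8 mm and a round tube, 32 mm outside diameter, leaning 30 degrees from vertical towards its own -x (roughly to the robot), mouth about 96 mm above the table. Origin: centre of the underside
- probe: the food probe, loose, 60 to 130 g: steel stem 8 mm diameter, 90 mm long, tapered tip, then a white round handle 26 mm diameter, 90 mm long, with a flat shoulder where it meets the stem. Origin: the stem's tip; z along the probe towards the handle's end. It starts in the rest, stem in the tube (about 1.5 mm play), leaning with it, and comes out along its own z (clear after 95 mm)
- probe_shoulder (a point): centre of the flat shoulder of the probe's handle, on its axis 90 mm from the tip; it meets the cup's rim when fully home
- probe_grip (a point): point on the probe's axis, 50 mm above the shoulder (40 mm below the handle's end), a good place to grip; axes as probe
- pan: loose open steel food pan, 100 x 150 x 60 mm, walls 3 mm; origin: centre of its underside. Bystander: leave it
- tub: loose round clear tub with grey lid, 84 mm across, 55 mm high, standing between the robot and the steriliser; origin: centre of its underside. Bystander: leave it
- spoon: loose steel spoon lying flat, along its x axis. Bystander: leave it
- jar: loose glass jar, 70 mm across, 110 mm high; origin: centre of its underside. Bystander: leave it
- tape: loose roll of paper tape lying flat, 90 mm across, 20 mm high; origin: centre of its underside. Bystander: leave it
- lidded_box: loose white plastic box, 120 x 160 x 70 mm; origin: centre of its underside. Bystander: leave it

How it is judged:
By the outcome, as a careful person would: the job done as asked, in the order asked, and still so for the second after the job is handed in, while the arm keeps its last pose, push and grip.
It also fails if it takes over 61 s, if anything falls off the work surface, if the arm or the gripper's body presses on something with over 40 N, if the wrist force passes 120 N, or if a joint passes its speed limit or range.

ROBOT

A 6-joint arm with a two-finger parallel gripper is mounted at the origin on the work surface. World frame = base frame: x ahead of the robot, y to its left, z up, the work surface at z = 0. Lengths are in mm, angles in rad, forces in N, time in s.
With the tool pointing down it reaches from about 300 to 875 mm from the base axis. Payload 4.2 kg.
Tool frame: the origin (TCP) lies on the centre line of the jaws, within the pads' length; the fingertips stand 8 mm ahead of it and the grasp point (between the pads) lies 11 mm behind it; x points along the fingers, y is the direction in which the jaws open and shut, and the axes are right-handed (so a half turn about x gives the same grasp; the last joint's range is limited). The gripper opens to 85 mm and grips with 20 to 120 N. Pads are 22 mm wide; open, the fingers measure 114 mm over their backs; the gripper's body (76 mm by 85 mm) begins 54 mm behind the grasp point. The pads swing forward as they close: fully open they stand 13 mm farther back than shut.
Start: joints at [-1.328, 0.32, 1.565, -0, 1.257, -0.02], TCP at [149.379, -555.272, 239.338] pointing down, gripper open.
Joint ranges: [-3.11, 3.11], [-0.84, 2.01], [0.21, 2.61], [-1.34, 4.49], [0.05, 2.63], [-2.56, 2.56]. Speed limits (rad/s): [2.57, 2.57, 3.14, 3.14, 3.14, 3.14].

INTERFACE

Orientations are given as a unit quaternion [x, y, z, w].
In Python, from cell import monitor, viewer, env gives the robot as it stands.
- The arm moves only by the tool move_arm, never from a script. Its argument "motion" is a list of rows, each a list of 3 entries, a list of its own where there are three numbers: the finger opening in m, from 0 to 0.0854, then the shift along the tool's x, y, z in m, then the turn about the tool's x in degrees. In form: [[jaw, [dx, dy, dz], twist], ...]. A call has 1 to 12 rows; each row shifts and turns the commanded pose from where the row before left it, along the tool's axes as they then stand; what a row does not reach is not made up. A row lasts 1/12 s, in which the tool goes at most 41.7 mm and 7.16 degrees, less where a joint would pass 70% of its speed; a pose out of reach is approached as far as the arm can. A call is refused whole if a number of a shift passes 0.0417 or a number of a turn 7.16, either way. A call with a gripper value outside its range is refused whole. The fingers move at their own pace and stop on an object; "force" is the grip in N (left out, the last holds). Time passes only in rows, so rows that do not move let the fingers close. It gives the time, the measured TCP pose, the force and the opening at its end, in the units of the state.
- monitor.observe(): the state, without advancing time (a new reading comes with each control period).
- viewer.get_image(name): name is "scene" or "side" or "wrist"; returns a dict with "image" (480x640x3 uint8, red, green, blue), "intrinsics" (3x3 intrinsics, pixels), "rvec" (rotation vector, rad) and "tvec" (3), from world to camera coordinates, as OpenCV has them. Camera axes: x right, y down, z forward; pixel columns grow to the right and rows downward; lengths in mm; the calibration is good to about 2 mm. A picture is of the moment at which its call begins. There is no depth.
- env.close_job(): hands the job in, once; it reports no verdict.
The state is a dict: "time_s": time; "qpos": joint angles; "qd": joint speeds; "effort": joint torques, N m; "position": TCP position; "orientation": TCP orientation; "ft_force": force on the tool from outside, world axes, zero at the start; "ft_torque": the same for the moment, N m; "opening": finger opening in mm.
Only numpy, scipy, OpenCV 4.12 (cv2) and the standard library are available. Lean on these libraries where they do the work, as an engineer would, in place of code of your own. Each camera call takes 0.05 s, during which the arm holds its last target. There are 200 camera calls.

## Working session

There is one attempt and no reset: what is moved stays moved. The work goes in short steps, Python scripts to look and compute and a tool call to move; the robot and the scene stay as the last step left them, time stands still between calls to the robot, and variables do not carry over. Pictures are saved under pics/ and viewed, about 8 in all and at most 12, crops included, and the job is handed in when it is done.

Besides the shell and the picture viewer there is one more tool, called after "Call:" as name([rows], argument=value, ...), one row to a line, values as JSON. move_arm: Moves the arm, as the interface text tells. Its arguments: {"type":"object","properties":{"motion":{"type":"array","items":{"type":"array"}},"force":{"type":"number"}},"required":["motion"]}

```bash
mkdir -p pics; cat > h.py <<'E'
import numpy as np, cv2, sys
from scipy.spatial.transform import Rotation as R
from cell import monitor, viewer, env
def grab(n,tag):
    d=viewer.get_image(n); np.savez(f'pics/{tag}.npz',**d)
    cv2.imwrite(f'pics/{tag}.png',cv2.cvtColor(d['image'],cv2.COLOR_RGB2BGR)); return d
def ray(d,p):
    M=R.from_rotvec(np.array(d['rvec']).ravel()).as_matrix(); t=np.array(d['tvec']).ravel()
    c=-M.T@t; v=M.T@np.linalg.inv(d['intrinsics'])@np.array([p[0],p[1],1.]); return c,v/np.linalg.norm(v)
def plane(d,p,z):
    c,v=ray(d,p); return c+v*(z-c[2])/v[2]
def tri(d1,p1,d2,p2):
    a,u=ray(d1,p1); b,v=ray(d2,p2)
    s=np.linalg.lstsq(np.c_[u,-v],b-a,rcond=None)[0]; A=a+u*s[0];B=b+v*s[1]; return (A+B)/2,np.linalg.norm(A-B)
def proj(d,P):
    return cv2.projectPoints(np.array(P,float).reshape(-1,3),np.array(d['rvec'],float),np.array(d['tvec'],float),np.array(d['intrinsics'],float),None)[0].reshape(-1,2)
E
python3 - <<'E'
from h import *
a=grab('scene','s0');b=grab('side','d0')
for d in(a,b): print(ray(d,(320,240)),d['intrinsics'][0])
print(monitor.observe())
E
```

```text
(array([1516.92143726, -127.53949771,  822.92506987]), array([-0.80253184,  0.09753681, -0.58858238])) [479.88081797   0.         329.38581642]
(array([ 204.69657849, 1268.70029746, 1444.70479108]), array([ 0.18112783, -0.65546641, -0.73318244])) [614.38691494   0.         318.12325485]
{'time_s': 0.1, 'qpos': array([-1.32801154e+00,  3.20208917e-01,  1.56553688e+00, -2.85436696e-05,
        1.25740955e+00, -1.99903466e-02]), 'qd': array([ 0.00137031, -0.0024342 , -0.00247868, -0.00126593,  0.00107498,
       -0.00025192]), 'effort': array([-1.93781607e-04, -4.16409159e+01, -2.34704286e+01, -3.92233471e-05,
        4.85550379e-03, -1.62040749e-05]), 'position': array([ 149.26226809, -554.8646787 ,  238.58509666]), 'orientation': array([-0.70094069, -0.09318904,  0.70108261, -0.09209303]), 'ft_force': array([-0.89853999, -0.07998014,  0.53670689]), 'ft_torque': array([-0.00936818, -0.05807881, -0.02105316]), 'opening': 85.22700180808616}
```

View pics/s0.png

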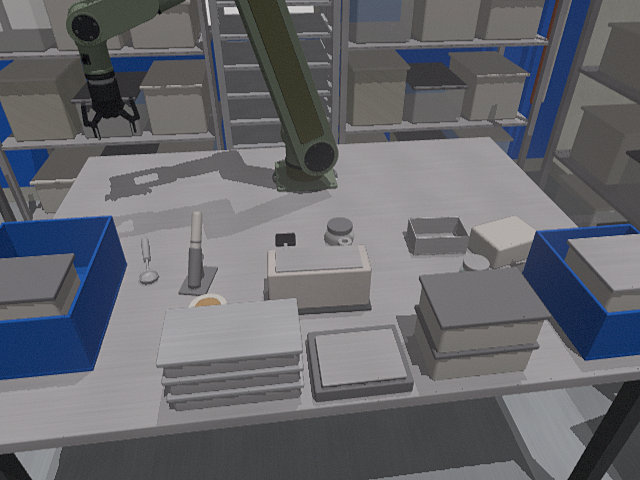

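View pics/d0.png

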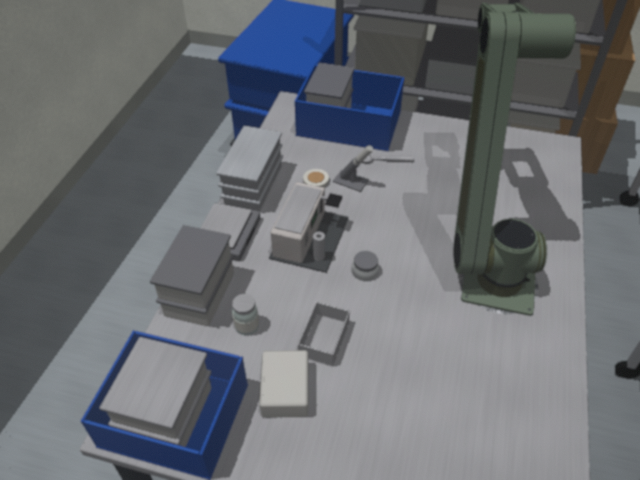

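The scene view shows the probe in its rest at about (196,250), the spoon at (147,260), the steriliser at (318,275), the paddle at (286,240) and the tub at (340,232). In the side view the rest is at (355,170), the paddle at (334,200) and the cup at (319,243). I'll enlarge both views.

```bash
python3 - <<'E'
import cv2,numpy as np
a=cv2.imread('pics/s0.png')[200:310,170:380];b=cv2.imread('pics/d0.png')[135:275,260:420]
A=cv2.resize(a,None,fx=3.8,fy=3.8,interpolation=cv2.INTER_CUBIC)[:, :800]
B=cv2.resize(b,None,fx=5,fy=4.2857,interpolation=cv2.INTER_CUBIC)
cv2.imwrite('pics/c1.png',A);cv2.imwrite('pics/c2.png',B[:600])
E
```

```text
(no output)
```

View pics/c1.png

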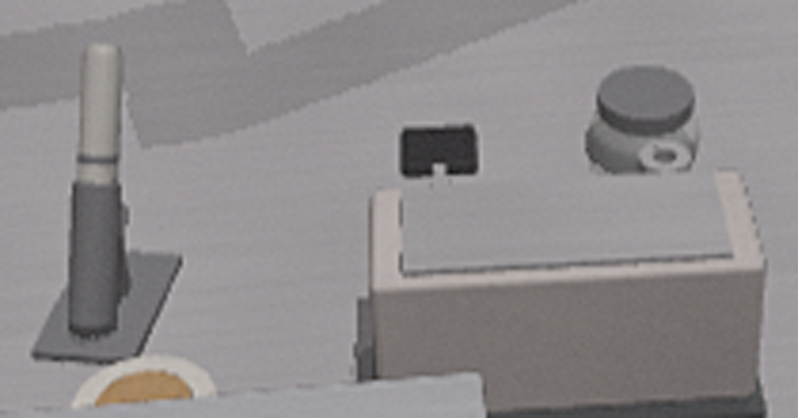

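View pics/c2.png

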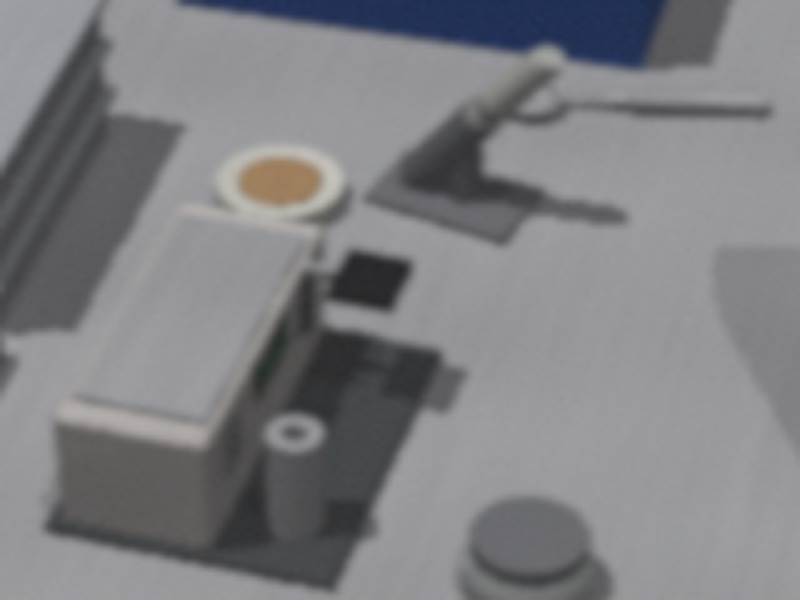

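The scene crop shows the probe's end at (197,214), its shoulder at (195,248), the cup mouth at (345,241) and the paddle centre at (285.5,239). In the side crop the probe end is at (369,148.5), the shoulder at (354.5,162), the cup mouth at (319,236) and the paddle at (334,200).

```bash
cat >> h.py <<'E'
def load(t): return dict(np.load(f'pics/{t}.npz'))
E
python3 - <<'E'
from h import *
np.set_printoptions(precision=1,suppress=True)
a=load('s0');b=load('d0')
S=lambda x,y:(170+(x+.5)/3.8-.5,200+(y+.5)/3.8-.5)
D=lambda x,y:(260+(x+.5)/5-.5,135+(y+.5)/4.2857-.5)
e,r=tri(a,S(103,54),b,D(548,58)); s,r2=tri(a,S(96,182),b,D(474,113))
c,r3=tri(a,S(665,155),b,D(296,433)); 
print('end',e,r,'sh',s,r2,'len',np.linalg.norm(e-s),'cup',c,r3,plane(b,D(296,433),105),plane(a,S(665,155),105))
print('dir',(e-s)/np.linalg.norm(e-s))
print('pad',[plane(b,D(*p),122) for p in[(345,252),(412,262),(392,310),(328,297)]])
print('pad scene',[plane(a,S(*p),122) for p in[(402,127),(476,127),(478,160),(401,160)]])
print('house top side',[plane(b,D(*p),126) for p in[(180,208),(325,232),(210,440),(62,405)]])
print('rest base',[plane(b,D(*p),8) for p in[(366,198),(505,242)]],[plane(a,S(*p),8) for p in[(35,355),(137,358),(182,256)]])
print('tub',plane(b,D(530,538),55),plane(a,S(645,95),55))
o=monitor.observe();print(o['position'],R.from_quat(o['orientation']).as_matrix())
E
```

```text
end [ 473.5 -311.7  167.7] 2.727881768404384 sh [ 521.7 -321.2   97.3] 1.6483053636843463 len 85.84647152225446 cup [544.5  53.5 103.1] 0.8114273045338206 [543.8  54.8 105. ] [547.6  53.3 105. ]
dir [-0.6  0.1  0.8]
pad [array([ 558.5, -114.6,  122. ]), array([ 515. , -115.3,  122. ]), array([514.7, -62.9, 122. ]), array([556.4, -65.5, 122. ])]
pad scene [array([ 517.7, -119.5,  122. ]), array([523.7, -70.8, 122. ]), array([561. , -72.4, 122. ]), array([ 554.8, -121.9,  122. ])]
house top side [array([ 671.8, -129.3,  126. ]), array([ 575.2, -128.1,  126. ]), array([585.5,  93.6, 126. ]), array([680.1,  84.9, 126. ])]
rest base [array([ 591.3, -300.4,    8. ]), array([ 485.6, -274.3,    8. ])] [array([ 585.4, -369. ,    8. ]), array([ 596.8, -302.7,    8. ]), array([ 493.5, -278.7,    8. ])]
tub [394.6  69.6  55. ] [402.9  63.4  55. ]
[ 149.3 -554.9  238.6] [[-0.   0.3 -1. ]
 [ 0.  -1.  -0.3]
 [-1.  -0.  -0. ]]
```

Call:
move_arm([
  [0.085,[0,-0.0114,-0.0328],0],
  [0.085,[0,-0.0114,-0.0328],0],
  [0.085,[0,-0.0114,-0.0328],0],
  [0.085,[0,-0.0114,-0.0328],0],
  [0.085,[0,-0.0114,-0.0328],0],
  [0.085,[0,-0.0114,-0.0328],0],
  [0.085,[0,-0.0114,-0.0328],0],
  [0.085,[0,-0.0114,-0.0328],0],
  [0.085,[0,-0.0114,-0.0328],0],
  [0.085,[0,-0.0114,-0.0328],0],
  [0.085,[0,-0.0114,-0.0328],0],
  [0.085,[0,-0.0114,-0.0328],0],
])

```text
time_s: 1.1
position: [495.0, -319.6, 238.9]
orientation: [-0.701, -0.093, 0.701, -0.093]
ft_force: [0.2, -0.3, 0.5]
opening: 84.8
```

Call:
move_arm([
  [0.085,[0,0,0],5.8],
  [0.085,[0,0,0],5.8],
  [0.085,[0,0,0],5.8],
  [0.085,[0,0,0],5.8],
  [0.085,[0,0,0],5.8],
  [0.085,[0,0,0],0],
  [0.085,[0,0,0],0],
])

```text
time_s: 1.68
position: [493.8, -320.8, 238.9]
orientation: [-0.702, 0.085, 0.702, 0.085]
ft_force: [-0.3, 0.0, 0.2]
opening: 84.9
```

```bash
cat >> h.py <<'E'
np.set_printoptions(precision=2,suppress=True)
def st():
    o=monitor.observe(); M=R.from_quat(o['orientation']).as_matrix()
    print('t',o['time_s'],'p',o['position'],'y',M[:,1],'z',M[:,2],'f',o['ft_force'],'open',o['opening'],'q',o['qpos']); return o['position'],M
def to(P):
    p,M=st(); print('tool delta',M.T@(np.array(P)-p))
E
python3 - <<'E'
from h import *
w=grab('wrist','w1');p,M=st()
print(ray(w,(320,240)))
to((497,-315,239))
s=np.array((521.7,-321.2,97));u=np.array((-.487,.115,.866))
print(proj(w,[s,s+50*u,s+90*u]))
E
```

```text
t 1.7333 p [ 493.8  -320.85  239.01] y [-0.24 -0.97 -0.  ] z [-0.97  0.24  0.  ] f [-0.82  0.69 -0.68] open 85.00525782040215 q [-0.6   0.34  1.53 -0.    1.27  1.22]
(array([ 557.18, -337.11,  373.19]), array([-0.25,  0.06, -0.97]))
t 1.7333 p [ 493.8  -320.85  239.01] y [-0.24 -0.97 -0.  ] z [-0.97  0.24  0.  ] f [-0.82  0.69 -0.68] open 85.00525782040215 q [-0.6   0.34  1.53 -0.    1.27  1.22]
tool delta [ 0.01 -6.45 -1.72]
[[308.99 196.46]
 [308.02 241.08]
 [307.01 287.43]]
```

View pics/w1.png

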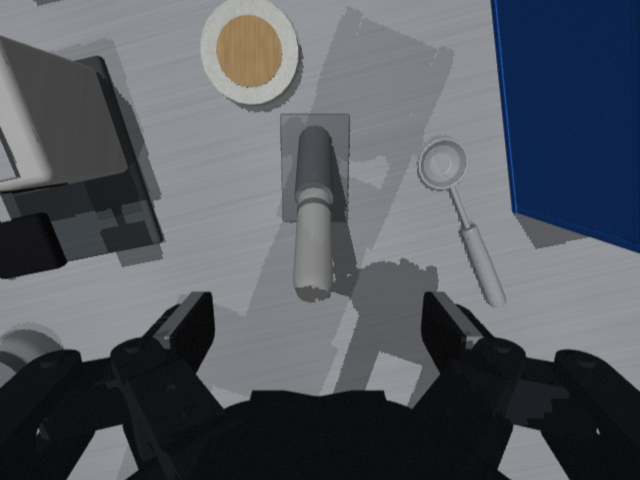

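The wrist view shows the probe lined up with the tool's yaw. Its handle runs from the shoulder at about (315,190) to the end at about (312,289), and nothing stands beside it.

```bash
python3 - <<'E'
from h import *
w=load('w1');g=cv2.cvtColor(w['image'],cv2.COLOR_RGB2GRAY)
# handle edges per row, by brightest-gradient near column
for y in range(215,286,10):
    r=cv2.GaussianBlur(g[y-3:y+4,285:345].astype(np.float32).mean(0)[None],(5,1),0)[0];d=np.diff(r);print(y,285+d[:30].argmax(),285+30+d[30:].argmin())
a=load('s0');b=load('d0')
e=plane(w,(312,289),175);s=plane(w,(315,191),97)
print('end',e,'sh',s,np.linalg.norm(e-s)); print(proj(w,[493.8,-320.85,140]))
print('tri end side',tri(w,(312,289),b,(369.2,148.3)),'scene',tri(w,(312,289),a,(196.8,213.9)))
E
```

```text
215 298 330
225 298 329
235 297 329
245 297 329
255 296 329
265 295 334
275 295 334
285 311 328
end [ 476.16 -313.57  175.  ] sh [ 524.77 -326.89   97.  ] 92.8642959535636
[[316.8  243.96]]
tri end side (array([ 473.12, -312.76,  167.82]), np.float64(0.2228455638220871)) scene (array([ 471.77, -311.77,  164.9 ]), np.float64(1.277080846915674))
```

Call:
move_arm([
  [0.085,[0.03,-0.0024,-0.003],0],
  [0.085,[0.03,0,0],0],
  [0.085,[0.025,0,0],0],
  [0.085,[0.015,0,0],0],
  [0.085,[0.01,0,0],0],
  [0.085,[0,0,0],0],
  [0.085,[0,0,0],0],
  [0.02,[0,0,0],0],
  [0.02,[0,0,0],0],
  [0.02,[0,0,0],0],
  [0.02,[0,0,0],0],
  [0.02,[0,0,0],0],
], force=40)

```text
time_s: 2.73
position: [497.6, -319.3, 129.9]
orientation: [0.702, -0.086, -0.702, -0.086]
ft_force: [0.6, 3.1, 9.6]
opening: 25.2
```

Call:
move_arm([
  [0.02,[0,0,0],0],
  [0.02,[0,0,0],0],
  [0.02,[0,0,0],0],
  [0.02,[0,0,0],0],
])

```text
time_s: 3.07
position: [497.7, -319.2, 130.0]
orientation: [0.702, -0.086, -0.702, -0.086]
ft_force: [-0.4, 3.2, 5.4]
opening: 24.8
```

Call:
move_arm([
  [0.02,[-0.0043,0,0.0025],0],
  [0.02,[-0.0087,0,0.005],0],
  [0.02,[-0.0087,0,0.005],0],
  [0.02,[-0.0087,0,0.005],0],
])

```text
time_s: 3.4
position: [479.7, -314.9, 160.5]
orientation: [-0.702, 0.086, 0.702, 0.086]
ft_force: [0.1, 1.2, -0.2]
opening: 24.6
```

Call:
move_arm([
  [0.02,[-0.0087,0,0.005],0],
  [0.02,[-0.0087,0,0.005],0],
  [0.02,[-0.0087,0,0.005],0],
  [0.02,[-0.0087,0,0.005],0],
  [0.02,[-0.0087,0,0.005],0],
  [0.02,[-0.0087,0,0.005],0],
  [0.02,[-0.0087,0,0.005],0],
  [0.02,[-0.0087,0,0.005],0],
  [0.02,[-0.02,0,0],0],
  [0.02,[-0.02,0,0],0],
  [0.02,[0,0,0],0],
  [0.02,[0,0,0],0],
])

```text
time_s: 4.4
position: [441.8, -305.7, 270.4]
orientation: [0.703, -0.086, -0.701, -0.085]
ft_force: [-0.7, 0.5, -1.1]
opening: 24.6
```

```bash
python3 - <<'E'
from h import *
b=grab('side','d1');a=grab('scene','s1');w=grab('wrist','w2');st()
x,y=[int(v) for v in proj(b,st()[0])[0]];B=cv2.cvtColor(b['image'],cv2.COLOR_RGB2BGR)[y-60:y+60,x-65:x+65]
x,y=[int(v) for v in proj(a,st()[0])[0]];A=cv2.cvtColor(a['image'],cv2.COLOR_RGB2BGR)[y-60:y+60,x-65:x+65]
print(x,y)
cv2.imwrite('pics/c3.png',cv2.resize(np.hstack([A,B]),(780,360),interpolation=cv2.INTER_CUBIC))
E
```

```text
t 4.55 p [ 440.97 -305.03  268.1 ] y [-0.24 -0.97 -0.  ] z [-0.97  0.24  0.  ] f [ 0.55  0.15 -1.02] open 24.940215727483658 q [-0.63  0.24  1.6  -0.    1.3   1.19]
t 4.55 p [ 440.97 -305.03  268.1 ] y [-0.24 -0.97 -0.  ] z [-0.97  0.24  0.  ] f [ 0.55  0.15 -1.02] open 24.940215727483658 q [-0.63  0.24  1.6  -0.    1.3   1.19]
t 4.55 p [ 440.97 -305.03  268.1 ] y [-0.24 -0.97 -0.  ] z [-0.97  0.24  0.  ] f [ 0.55  0.15 -1.02] open 24.940215727483658 q [-0.63  0.24  1.6  -0.    1.3   1.19]
193 171
```

View pics/c3.png

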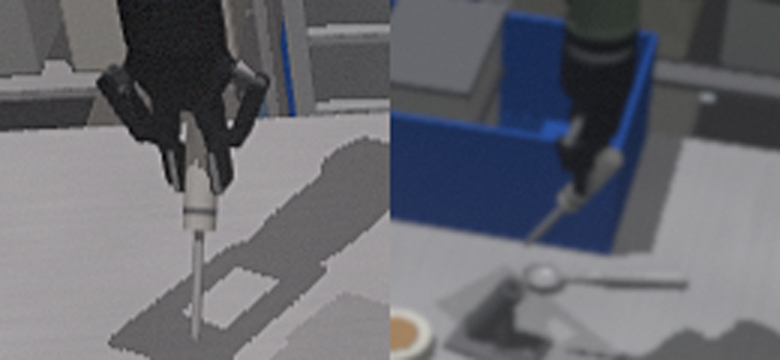

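The probe is out of the rest and gripped. In the scene crop the tip is at (197,338) and the shoulder at (201,228); in the side crop the tip is at (530,240) and the shoulder at (574,198).

```bash
python3 - <<'E'
from h import *
a=load('s1');b=load('d1');p,M=st()
xb,yb=[int(v) for v in proj(b,p)[0]];xa,ya=[int(v) for v in proj(a,p)[0]]
A=lambda x,y:(xa-65+x/3,ya-60+y/3);B=lambda x,y:(xb-65+(x-390)/3,yb-60+y/3)
t,r=tri(a,A(197,338),b,B(529,241));s,r2=tri(a,A(201,228),b,B(574,198))
u=s-t;print('tip',t,r,'sh',s,r2,np.linalg.norm(u),u/np.linalg.norm(u));g=p+[0,0,11];print('grasp',g,'tip->grasp',g-t,np.linalg.norm(g-t))
E
```

```text
t 4.55 p [ 440.97 -305.03  268.1 ] y [-0.24 -0.97 -0.  ] z [-0.97  0.24  0.  ] f [ 0.55  0.15 -1.02] open 24.940215727483658 q [-0.63  0.24  1.6  -0.    1.3   1.19]
tip [ 502.68 -319.53  160.46] 7.624412913822903 sh [ 454.82 -309.11  236.08] 8.181771412061149 90.09319473744148 [-0.53  0.12  0.84]
grasp [ 440.97 -305.03  279.1 ] tip->grasp [-61.71  14.5  118.63] 134.50537200583202
```

Call:
move_arm([
  [0.02,[0,-0.016,0.0021],0],
  [0.02,[0,-0.033,0.0044],0],
  [0.02,[0,-0.035,0.0046],0],
  [0.02,[0,-0.035,0.0046],0],
  [0.02,[0,-0.035,0.0046],0],
  [0.02,[0,-0.035,0.0046],0],
  [0.02,[0,-0.035,0.0046],0],
  [0.02,[0,-0.035,0.0046],0],
  [0.02,[0,-0.035,0.0046],0],
  [0.02,[0,-0.035,0.0046],0],
  [0.02,[0,-0.028,0.0037],0],
  [0.02,[0,-0.016,0.0021],0],
])

```text
time_s: 5.55
position: [483.3, 71.3, 268.0]
orientation: [-0.701, 0.085, 0.703, 0.085]
ft_force: [0.8, 0.5, -0.5]
opening: 24.6
```

Call:
move_arm([
  [0.02,[0.01,0,0],0],
  [0.02,[0.01,0,0],0],
  [0.02,[0.01,0,0],0],
  [0.02,[0,0,0],0],
  [0.02,[0,0,0],0],
  [0.02,[0,0,0],0],
  [0.02,[0,0,0],0],
])

```text
time_s: 6.13
position: [484.1, 67.8, 239.7]
orientation: [0.702, -0.086, -0.701, -0.086]
ft_force: [0.5, -0.0, -1.0]
opening: 24.5
```

```bash
python3 - <<'E'
from h import *
a=grab('scene','s2');b=grab('side','d2');w=grab('wrist','w3');p,M=st()
C=lambda d,P,r,k:(lambda x,y:(print(x,y),cv2.resize(cv2.cvtColor(d['image'],cv2.COLOR_RGB2BGR)[y-r:y+r,x-r:x+r],None,fx=k,fy=k,interpolation=cv2.INTER_CUBIC))[1])(*[int(v) for v in proj(d,P)[0]])
P=[535,57,125]
im=np.hstack([C(a,P,32,6),C(b,P,32,6)]) 
W=cv2.cvtColor(w['image'],cv2.COLOR_RGB2BGR)
print('tip pred wrist',proj(w,[545,54,105]))
cv2.imwrite('pics/c4.png',np.vstack([cv2.resize(im,(768,384)),]));cv2.imwrite('pics/c5.png',W)
E
```

```text
t 6.2833 p [484.09  68.14 239.75] y [-0.24 -0.97 -0.  ] z [-0.97  0.24 -0.  ] f [-0.04 -0.26 -0.88] open 24.85407020415082 q [ 0.12  0.18  1.75 -0.    1.21  1.93]
345 231
321 232
tip pred wrist [[315.36 151.2 ]]
```

View pics/c4.png

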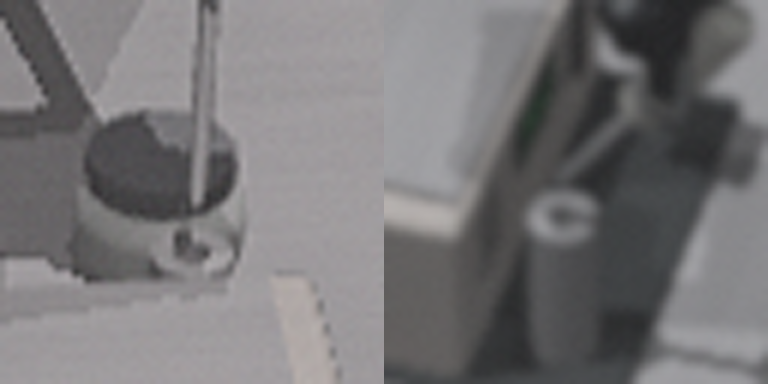

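View pics/c5.png

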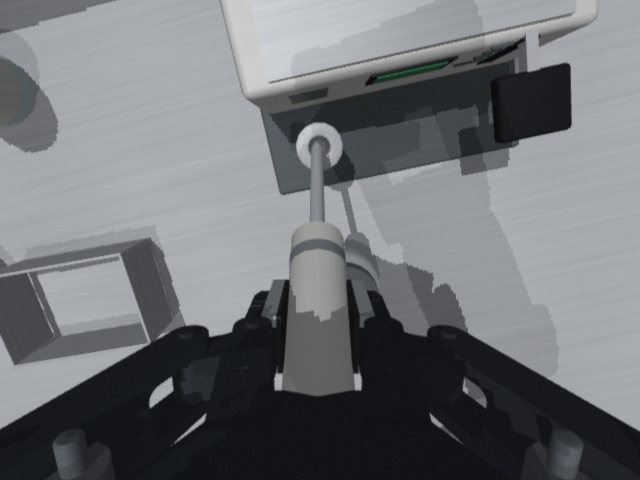

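Wrist view: the tip at about (317,140) hangs over the cup mouth, whose outer circle is centred at (319,146). In the scene crop the tip is at (195,235) and the cup at (199,246); in the side crop they are at (563,178) and (564,217).

```bash
python3 - <<'E'
from h import *
a=load('s2');b=load('d2');w=load('w3')
A=lambda x,y:(345-32+x/6-.4,231-32+y/6-.4);B=lambda x,y:(321-32+(x-384)/6-.4,232-32+y/6-.4)
c=A(199,246);d=B(564,217)
print('cup ab',tri(a,c,b,d),'aw',tri(a,c,w,(319,146)),'bw',tri(b,d,w,(319,146)),plane(w,(319,146),105))
c=A(195,235);d=B(563,179)
print('tip ab',tri(a,c,b,d),'aw',tri(a,c,w,(317,141)),'bw',tri(b,d,w,(317,141)))
W=w['image'];g=cv2.cvtColor(W,cv2.COLOR_RGB2HSV)[115:180,285:350];m=((g[...,2]>190)*255).astype('uint8')
n,l,s,ce=cv2.connectedComponentsWithStats(m)
for i in range(1,n):
  if s[i,4]>80: print(s[i]+[285,115,0,0,0])
st()
E
```

```text
cup ab (array([544.37,  56.37, 105.4 ]), np.float64(0.9737754248113494)) aw (array([548.51,  53.17, 108.42]), np.float64(5.508251634955581)) bw (array([546.94,  50.12,  98.79]), np.float64(2.2360463150892826)) [548.    50.45 105.  ]
tip ab (array([549.94,  49.72, 119.53]), np.float64(10.347205426069138)) aw (array([551.87,  52.23, 116.54]), np.float64(2.3990338533228344)) bw (array([548.9 ,  50.39, 126.1 ]), np.float64(5.337734222213368))
[297 125  21  26 189]
t 6.2833 p [484.09  68.14 239.75] y [-0.24 -0.97 -0.  ] z [-0.97  0.24 -0.  ] f [-0.04 -0.26 -0.88] open 24.85407020415082 q [ 0.12  0.18  1.75 -0.    1.21  1.93]
```

Call:
move_arm([
  [0.02,[0.004,0,0],0],
  [0.02,[0.004,0,0],0],
  [0.02,[0.004,0,0],0],
  [0.02,[0.004,0,0],0],
  [0.02,[0.004,0,0],0],
  [0.02,[0.004,0,0],0],
  [0.02,[0,0,0],0],
  [0.02,[0,0,0],0],
], force=25)

```text
time_s: 6.95
position: [483.7, 68.4, 215.0]
orientation: [-0.702, 0.086, 0.702, 0.086]
ft_force: [-0.1, 0.6, -0.7]
opening: 24.7
```

Call:
move_arm([
  [0.02,[0.004,0,0],0],
  [0.02,[0.004,0,0],0],
  [0.02,[0,0,0],0],
  [0.02,[0,0,0],0],
])

```text
time_s: 7.28
position: [484.1, 68.2, 207.2]
orientation: [0.702, -0.086, -0.702, -0.086]
ft_force: [1.3, -0.6, -1.2]
opening: 24.6
```

```bash
python3 - <<'E'
from h import *
a=grab('scene','s3');b=grab('side','d3');w=grab('wrist','w4');p,M=st()
P=[540,55,115];ims=[]
for d,r in((a,24),(b,24),(w,60)):
    x,y=[int(v) for v in proj(d,P)[0]];print(x,y)
    ims.append(cv2.resize(cv2.cvtColor(d['image'],cv2.COLOR_RGB2BGR)[y-r:y+r,x-r:x+r],(264,264),interpolation=cv2.INTER_CUBIC))
cv2.imwrite('pics/c6.png',np.hstack(ims))
E
```

```text
t 7.4333 p [484.06  68.25 207.44] y [-0.24 -0.97  0.  ] z [-0.97  0.24 -0.  ] f [ 1.21 -0.99 -0.13] open 24.60578037815906 q [ 0.12  0.21  1.81 -0.    1.13  1.93]
344 235
320 233
315 159
```

View pics/c6.png

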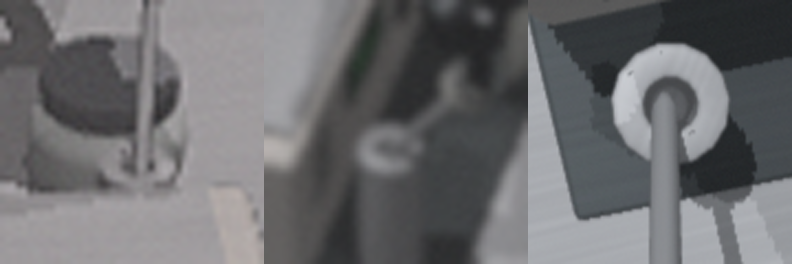

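The wrist crop shows the tip at (667,92), inside the bore centred at (670,103), and the forces are low. Now I'll swing the top over the cup so the bore turns the probe upright in a light grip.

Call:
move_arm([
  [0.02,[-0.002,0,-0.002],0],
  [0.02,[-0.001,0,-0.004],0],
  [0.02,[0,0,-0.004],0],
  [0.02,[0,0,-0.004],0],
  [0.02,[0,0,-0.004],0],
  [0.02,[0,0,-0.004],0],
  [0.02,[0,0,0],0],
  [0.02,[0,0,0],0],
], force=20)

```text
time_s: 8.1
position: [504.6, 62.9, 209.6]
orientation: [-0.701, 0.086, 0.703, 0.086]
ft_force: [-2.6, -0.5, -1.3]
opening: 24.3
```

```bash
python3 -c "
from h import *
st()"
```

```text
t 8.1 p [504.63  62.88 209.61] y [-0.24 -0.97  0.  ] z [-0.97  0.24  0.  ] f [-2.62 -0.54 -1.27] open 24.25061006655585 q [ 0.1   0.24  1.76 -0.    1.15  1.92]
```

Call:
move_arm([
  [0.02,[0,0,-0.004],0],
  [0.02,[0,0,-0.004],0],
  [0.02,[0,0,-0.004],0],
  [0.02,[0,0,-0.004],0],
  [0.02,[0,0,-0.004],0],
  [0.02,[0,0,-0.004],0],
  [0.02,[0,0,-0.004],0],
  [0.02,[0,0,-0.004],0],
  [0.02,[0,0,0],0],
  [0.02,[0,0,0],0],
])

```text
time_s: 8.93
position: [536.9, 55.2, 210.1]
orientation: [0.702, -0.086, -0.701, -0.086]
ft_force: [-1.5, -1.1, -0.4]
opening: 24.8
```

```bash
python3 - <<'E'
from h import *
a=grab('scene','s4');b=grab('side','d4');w=grab('wrist','w5');p,M=st()
P=[540,55,140];ims=[]
for d,r in((a,44),(b,44),(w,150)):
    x,y=[int(v) for v in proj(d,P)[0]];x=max(x,r);y=max(y,r);print(x,y)
    ims.append(cv2.resize(cv2.cvtColor(d['image'],cv2.COLOR_RGB2BGR)[y-r:y+r,x-r:x+r],(264,264),interpolation=cv2.INTER_CUBIC))
cv2.imwrite('pics/c7.png',np.hstack(ims))
E
```

```text
t 9.0833 p [536.68  55.28 210.15] y [-0.24 -0.97  0.  ] z [-0.97  0.24 -0.  ] f [-2.2   0.15 -1.56] open 25.0085058354993 q [ 0.08  0.28  1.69 -0.    1.16  1.9 ]
345 227
320 227
315 251
```

View pics/c7.png

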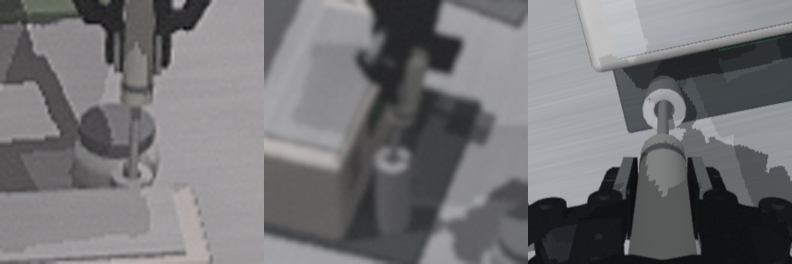

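The probe is swinging upright, with its stem in the cup in all three crops. I'll go on and lower it.

Call:
move_arm([
  [0.02,[0,0,-0.003],0],
  [0.02,[0,0,-0.003],0],
  [0.02,[0.003,0,-0.002],0],
  [0.02,[0.005,0,0],0],
  [0.02,[0.005,0,0],0],
  [0.02,[0.005,0,0],0],
  [0.02,[0.005,0,0],0],
  [0.02,[0.005,0,0],0],
  [0.02,[0.005,0,0],0],
  [0.02,[0,0,0],0],
])

```text
time_s: 9.92
position: [543.8, 53.4, 176.0]
orientation: [-0.702, 0.086, 0.702, 0.086]
ft_force: [-0.7, -0.5, -2.0]
opening: 24.5
```

```bash
python3 -c "
from h import *
st()"
```

```text
t 9.9167 p [543.81  53.4  175.95] y [-0.24 -0.97  0.  ] z [-0.97  0.24  0.  ] f [-0.68 -0.51 -2.05] open 24.507367061732225 q [ 0.08  0.32  1.73 -0.    1.09  1.89]
```

Call:
move_arm([
  [0.02,[0.005,0,0],0],
  [0.02,[0.005,0,0],0],
  [0.02,[0.005,0,0],0],
  [0.02,[0.005,0,0],0],
  [0.02,[0.004,0,0],0],
  [0.02,[0.003,0,0],0],
  [0.02,[0,0,0],0],
])

```text
time_s: 10.5
position: [546.4, 52.6, 151.8]
orientation: [0.704, -0.086, -0.7, -0.085]
ft_force: [1.6, -2.5, 6.5]
opening: 24.4
```

Call:
move_arm([
  [0.02,[0.002,0,0],0],
  [0.02,[0.002,0,0],0],
  [0.02,[0,0,0],0],
])

```text
time_s: 10.75
position: [547.2, 52.5, 148.5]
orientation: [0.705, -0.086, -0.699, -0.085]
ft_force: [1.1, -3.9, 9.3]
opening: 24.7
```

Call:
move_arm([
  [0.02,[0.002,0,0],0],
  [0.02,[0.002,0,0],0],
  [0.02,[0,0,0],0],
])

```text
time_s: 11.0
position: [547.8, 52.3, 144.9]
orientation: [0.705, -0.086, -0.698, -0.085]
ft_force: [2.5, -3.9, 10.4]
opening: 24.8
```

```bash
python3 - <<'E'
from h import *
a=grab('scene','s5');b=grab('side','d5');w=grab('wrist','w6');p,M=st()
P=[545,54,120];ims=[]
for d,r in((a,30),(b,30),(w,120)):
    x,y=[int(v) for v in proj(d,P)[0]];x=max(x,r);y=max(y,r);print(x,y)
    ims.append(cv2.resize(cv2.cvtColor(d['image'],cv2.COLOR_RGB2BGR)[y-r:y+r,x-r:x+r],(264,264),interpolation=cv2.INTER_CUBIC))
cv2.imwrite('pics/c8.png',np.hstack(ims))
E
```

```text
t 11.15 p [547.75  52.28 144.88] y [-0.24 -0.97 -0.  ] z [-0.97  0.24 -0.01] f [ 2.26 -3.78 10.69] open 24.44667211333649 q [ 0.08  0.35  1.77 -0.    1.01  1.89]
344 235
318 231
314 291
```

View pics/c8.png

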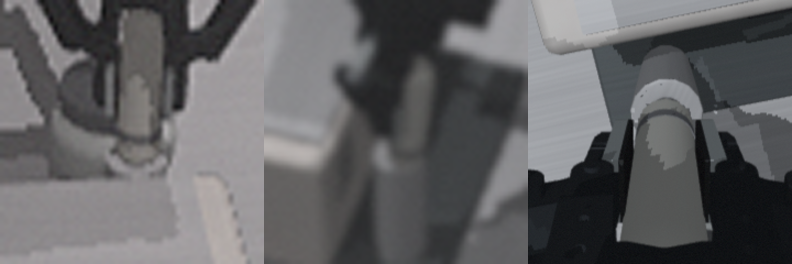

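The handle sits with its shoulder at the rim, leaning a little towards the robot. I'll ease the load, open and let it settle, then check it.

Call:
move_arm([
  [0.02,[-0.002,0,0],0],
  [0.02,[-0.002,0,0],0],
  [0.034,[0,0,0],0],
  [0.034,[0,0,0],0],
  [0.034,[0,0,0],0],
  [0.034,[0,0,0],0],
  [0.034,[0,0,0],0],
  [0.034,[0,0,0],0],
])

```text
time_s: 11.82
position: [544.1, 53.5, 146.4]
orientation: [0.702, -0.086, -0.702, -0.086]
ft_force: [0.7, 0.4, 0.4]
opening: 33.7
```

```bash
python3 - <<'E'
from h import *
a=grab('scene','s6');b=grab('side','d6');w=grab('wrist','w7');p,M=st()
# handle axis in the side/wrist views: predicted vs seen edges for an upright probe at the cup
C=np.array((546,53,0.))
for n,d in(('scene',a),('side',b),('wrist',w)):
    g=cv2.cvtColor(d['image'],cv2.COLOR_RGB2GRAY).astype(float)
    for z in(112,125,185):
        x,y=proj(d,C+[0,0,z])[0];k=30 if n=='wrist' else 14
        r=g[int(round(y)),int(x)-k:int(x)+k+1];print(n,z,round(x,1),round(y,1),r.astype(int)[::2 if k>20 else 1])
E
```

```text
t 11.9667 p [544.03  53.49 146.37] y [-0.24 -0.97  0.  ] z [-0.97  0.24 -0.  ] f [0.12 0.65 0.34] open 34.08815659300911 q [ 0.08  0.35  1.77 -0.    1.02  1.89]
scene 112 344.5 237.8 [111 115 120 122 125 126 130 133 133 117  85  79  68  68  70  73  72  73
  90 103 106 111 100 127 162 158 158 158 157]
scene 125 344.6 233.7 [121 114 100  80  63  71  65  62  61  63  79  98 107 112 113 117 117 120
 116 113 114 159 154 142 151 159 156 156 156]
scene 185 345.4 213.6 [ 46  38  38  43  44  48  46  41  62 155  84  90  95  93 118 116 119 133
  83  88 137 164  93  35  46  49  47  55  49]
side 112 318.3 233.5 [106  81  69  65  73  78  79  79  79  86  87  76  60  61  70  81  88  89
  83  75  61  51  54  62  65  66  65  66  65]
side 125 318.2 230.5 [122 108  88  77  76  77  78  75  65  49  40  38  44  54  65  73  83  90
  90  78  61  49  46  51  60  64  65  66  66]
side 185 318.2 216.2 [112  86  75  85  99 105  96  77  58  47  42  39  39  39  38  39  38  45
  56  60  51  46  49  48  45  45  46  46  50]
wrist 112 316.4 274.1 [ 80  81  85  84  87 107 109 110 112 112 112 112 111 111 110 109 109 108
 106 104 104 102 100  99  97  95  92  89  86  91  83]
wrist 125 316.3 283.7 [162 162 161 157 106 110 110 111 112 112 112 112 111 110 110 110 109 108
 106 105 105 104 102 101  99  97  93  91  89  86  83]
wrist 185 315.6 356.5 [85 86 87 87 88 88 91 94 95 96 95 96 96 96 95 96 95 97 95 96 96 97 95 95
 95 96 96 95 95 96 95]
```

Call:
move_arm([
  [0.06,[0,0,0],0],
  [0.085,[0,0,0],0],
  [0.085,[0,0,0],0],
  [0.085,[0,0,0],0],
  [0.085,[-0.005,0,0],0],
  [0.085,[-0.015,0,0],0],
  [0.085,[-0.03,0,0],0],
  [0.085,[-0.03,0,0],0],
  [0.085,[-0.03,0,0],0],
  [0.085,[-0.02,0,0],0],
  [0.085,[0,0,0],0],
  [0.085,[0,0,0],0],
])

```text
time_s: 12.97
position: [544.4, 53.5, 277.6]
orientation: [0.703, -0.086, -0.701, -0.086]
ft_force: [0.9, 0.2, -1.1]
opening: 85.3
```

```bash
python3 - <<'E'
from h import *
a=grab('scene','s7');b=grab('side','d7');w=grab('wrist','w8');p,M=st()
P=[545,54,150];ims=[]
for d,r in((a,40),(b,40),(w,120)):
    x,y=[int(v) for v in proj(d,P)[0]];x=max(x,r);y=min(max(y,r),480-r);print(x,y)
    ims.append(cv2.resize(cv2.cvtColor(d['image'],cv2.COLOR_RGB2BGR)[y-r:y+r,x-r:x+r],(264,264) if r>100 else (264,264),interpolation=cv2.INTER_CUBIC))
pr=[(r) for r in (proj(d,[[546,53,105],[546,53,195]]) for d in(a,b,w))];print(pr)
cv2.imwrite('pics/c9.png',np.hstack(ims))
E
```

```text
t 13.1167 p [543.19  53.4  274.85] y [-0.24 -0.97  0.  ] z [-0.97  0.24  0.  ] f [ 0.02 -1.01 -0.25] open 84.94987608711243 q [ 0.08  0.25  1.57 -0.    1.32  1.89]
345 225
318 224
315 232
[array([[344.42, 240.07],
       [345.47, 210.17]]), array([[318.27, 235.08],
       [318.16, 213.72]]), array([[316.47, 219.24],
       [316.1 , 247.65]])]
```

View pics/c9.png

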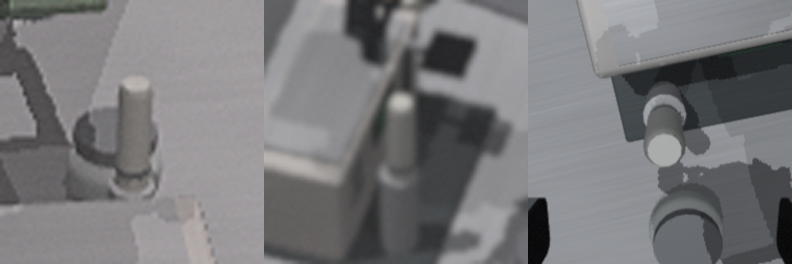

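All three crops show the probe standing upright, freed, with its top at the height expected when home (scene row 210, side row 214). I'll touch its top lightly with the closed fingers; that gives the height exactly and seats it.

Call:
move_arm([
  [0,[0,0,-0.002],0],
  [0,[0,0,0],0],
  [0,[0,0,0],0],
  [0,[0,0,0],0],
  [0,[0,0,0],0],
  [0,[0,0,0],0],
  [0,[0,0,0],0],
  [0,[0,0,0],0],
  [0,[0.025,0,0],0],
  [0,[0.025,0,0],0],
  [0,[0.01,0,0],0],
  [0,[0,0,0],0],
])

```text
time_s: 14.12
position: [544.4, 52.8, 213.8]
orientation: [-0.7, 0.086, 0.704, 0.085]
ft_force: [-0.6, -0.6, 0.9]
opening: -0.1
```

Call:
move_arm([
  [0,[0.003,0,0],0],
  [0,[0.003,0,0],0],
  [0,[0,0,0],0],
])

```text
time_s: 14.37
position: [546.4, 53.0, 211.0]
orientation: [0.702, -0.086, -0.701, -0.086]
ft_force: [-0.6, 0.8, 0.4]
opening: 0.2
```

Call:
move_arm([
  [0,[0.002,0,0],0],
  [0,[0.002,0,0],0],
  [0,[0,0,0],0],
])

```text
time_s: 14.62
position: [545.9, 53.0, 206.3]
orientation: [0.702, -0.086, -0.702, -0.086]
ft_force: [-0.3, 0.3, -0.1]
opening: 0.4
```

Call:
move_arm([
  [0,[0.002,0,0],0],
  [0,[0.001,0,0],0],
  [0,[0,0,0],0],
  [0,[0,0,0],0],
])

```text
time_s: 14.95
position: [545.9, 52.9, 203.2]
orientation: [-0.702, 0.086, 0.702, 0.086]
ft_force: [-1.1, -0.1, -0.8]
opening: -0.4
```

Call:
move_arm([
  [0,[0.001,0,0],0],
  [0,[0.001,0,0],0],
  [0,[0,0,0],0],
  [0,[0,0,0],0],
])

```text
time_s: 15.28
position: [546.7, 53.0, 203.0]
orientation: [0.703, -0.086, -0.701, -0.086]
ft_force: [-0.3, 0.3, 7.7]
opening: -0.0
```

The fingers met the probe's top at TCP 203.0, so the top is at 195 mm and the shoulder is exactly home. Now the lever.

Call:
move_arm([
  [0,[-0.01,0,0],0],
  [0,[-0.025,0,0],0],
  [0,[0,0.015,-0.0026],0],
  [0,[0,0.03,-0.0054],0],
  [0,[0,0.03,-0.0054],0],
  [0,[0,0.03,-0.0054],0],
  [0,[0,0.025,-0.0048],0],
  [0,[0,0.015,-0.0027],0],
  [0,[0.02,0,0],0],
  [0,[0.03,0,0],0],
  [0,[0,0,0],0],
  [0,[0,0,0],0],
])

```text
time_s: 16.28
position: [535.7, -94.0, 185.6]
orientation: [-0.701, 0.086, 0.703, 0.086]
ft_force: [0.6, -0.2, 0.8]
opening: 0.5
```

```bash
python3 - <<'E'
from h import *
w=grab('wrist','w9');p,M=st()
g=cv2.cvtColor(w['image'],cv2.COLOR_RGB2GRAY)
for z in(122,):
    print(proj(w,[[537,-94,z],[p[0],p[1],z],[558,-69,z],[515,-69,z],[515,-119,z],[558,-119,z]]))
m=((g<45)*255).astype('uint8');n,l,s,c=cv2.connectedComponentsWithStats(m)
print([list(q) for q in s[1:] if q[4]>400])
x=plane(w,(316,220),122);print(x)
for r in range(150,300,10): print(r,g[r,230:400:6])
E
```

```text
t 16.3333 p [536.86 -94.08 187.02] y [-0.24 -0.97  0.  ] z [-0.97  0.24 -0.  ] f [1.03 0.11 1.34] open -0.018299757500884264 q [-0.19  0.31  1.71 -0.    1.11  1.62]
[[315.99 257.74]
 [316.17 257.92]
 [265.95 234.45]
 [285.36 299.92]
 [364.59 281.69]
 [349.18 214.21]]
[[np.int32(0), np.int32(169), np.int32(640), np.int32(311), np.int32(78490)], [np.int32(140), np.int32(209), np.int32(54), np.int32(24), np.int32(729)]]
[559.31 -99.58 122.  ]
150 [182 182 183 183 180 179 179 181 182 182 161 159 157 156 157 157 160 160
 159 159 167 167 167 167 166 141 144 145 148]
160 [180 182 182 181 180 178 176 177 179 179 163 160 159 159 159 158 157 156
 151 134 161 165 160 154 147 122 147 146 146]
170 [176 176 178 180 180 181 181 181 181 179 154 136 134 155 161 153 148 140
 131 121 103  74  44  39  81  83 155 164 164]
180 [180 176 166 151 141 163 177 169 163 142 135 125 151 154 153  39  37  37
  38  38  38  39  37  47  99 103 161 153 156]
190 [172 164 136 126 108  80  54  67  57  48  50  50  55 152 152  38  37  40
  37  36  37  38  38  38  76  81 141 142 143]
200 [ 50  46  48  47  49  49  47  47  48 
[... 488 characters left out ...]
 69  38  38  32  31  27  27  26  25  26
  26  25  25  23  22  37  67  59 143 143 145]
250 [ 81  81  81  82  80  80  82  79  78  31  36  35  34  27  28  25  25  27
  24  27  24  30  26  81  89 145 144 144 142]
260 [ 77  79  79  78  79  78  78  79  78  30  35  35  36  24  27  25  23  25
  23  23  23  25  24  75  86 143 143 145 145]
270 [ 79  79 122 163 172 169 167 166 166 167  33  33  33  24  24  23  22  13
  11  12  12  21  21  20  81  81  78  81  81]
280 [166 165 168 170 170 167 165 164 167 166  27  31  67  86  44  23  84  82
  20  66  77  82  82  82  82  82  81  80  80]
290 [163 166 166 166 165 164 164 163 163 165 123  63  87  87  37  19  87  86
  73  73  83  82  83  83  83  82  80  81  80]
```

The paddle's edges in the wrist view put its centre about 5 mm further along tool +y. I'll correct for that and press.

Call:
move_arm([
  [0,[0,0.005,-0.003],0],
  [0,[0.02,0,0],0],
  [0,[0.02,0,0],0],
  [0,[0.01,0,0],0],
  [0,[0,0,0],0],
  [0,[0.004,0,0],0],
  [0,[0.004,0,0],0],
  [0,[0.004,0,0],0],
  [0,[0,0,0],0],
])

```text
time_s: 17.08
position: [539.5, -99.9, 125.4]
orientation: [0.703, -0.086, -0.701, -0.086]
ft_force: [0.1, 0.3, 5.3]
opening: 0.4
```

Call:
move_arm([
  [0,[0.005,0,0],0],
  [0,[0.005,0,0],0],
  [0,[0.005,0,0],0],
  [0,[0.005,0,0],0],
  [0,[0.005,0,0],0],
  [0,[0,0,0],0],
  [0,[0,0,0],0],
])

```text
time_s: 17.67
position: [539.5, -99.9, 100.4]
orientation: [0.703, -0.086, -0.701, -0.086]
ft_force: [-0.5, 0.4, 8.5]
opening: -0.1
```

Call:
move_arm([
  [0,[0.004,0,0],0],
  [0,[0.004,0,0],0],
  [0,[0.003,0,0],0],
  [0,[0.002,0,0],0],
  [0,[0,0,0],0],
  [0,[0,0,0],0],
  [0,[0,0,0],0],
])

```text
time_s: 18.25
position: [539.5, -99.9, 87.7]
orientation: [0.703, -0.086, -0.701, -0.086]
ft_force: [-1.3, -0.0, 8.7]
opening: 0.1
```

```bash
python3 -c "
from h import *
for i in range(4): grab('side','d9');st()
grab('scene','s9')"
```

```text
t 18.3 p [539.49 -99.92  87.7 ] y [-0.24 -0.97 -0.  ] z [-0.97  0.24 -0.  ] f [0.33 0.15 7.87] open 0.3154496215779718 q [-0.2   0.42  1.84 -0.    0.88  1.61]
t 18.35 p [539.48 -99.93  87.73] y [-0.24 -0.97 -0.  ] z [-0.97  0.24 -0.  ] f [-0.29  0.82  9.13] open -0.2713525868595711 q [-0.2   0.42  1.84 -0.    0.88  1.61]
t 18.4 p [539.48 -99.95  87.73] y [-0.24 -0.97 -0.  ] z [-0.97  0.24 -0.  ] f [-0.18  0.5   8.3 ] open -0.04925832957511728 q [-0.2   0.42  1.84 -0.    0.88  1.61]
t 18.45 p [539.51 -99.93  87.74] y [-0.24 -0.97 -0.  ] z [-0.97  0.24 -0.  ] f [-0.04  0.15  8.65] open 0.45330591246575164 q [-0.2   0.42  1.84 -0.    0.88  1.61]
```

Call:
move_arm([
  [0,[0.001,0,0],0],
  [0,[0,0,0],0],
  [0,[0,0,0],0],
  [0,[0,0,0],0],
])

```text
time_s: 18.83
position: [539.5, -99.9, 86.9]
orientation: [0.703, -0.086, -0.701, -0.086]
ft_force: [0.0, -0.1, 9.8]
opening: 0.1
```

```bash
python3 - <<'E'
from h import *
st();a=grab('scene','s10');r=load('s7')
# probe unchanged, bystanders unmoved? difference against the picture before pressing, and the start
g=lambda d:cv2.cvtColor(d['image'],cv2.COLOR_RGB2GRAY).astype(int)
x=g(a);print('probe patch diff',np.abs(x-g(r))[205:240,338:354].mean())
s=g(load('s0'))
for n,(u0,u1,v0,v1) in dict(spoon=(138,160,235,285),pan=(405,470,215,255),box=(470,540,215,265),tape=(188,225,292,305),jar=(460,492,252,272)).items(): print(n,np.abs(x-s)[v0:v1,u0:u1].mean())
st()
E
```

```text
t 18.8333 p [539.49 -99.94  86.89] y [-0.24 -0.97 -0.  ] z [-0.97  0.24 -0.  ] f [ 0.02 -0.15  9.84] open 0.0889918262267783 q [-0.2   0.42  1.84 -0.    0.88  1.61]
probe patch diff 1.4928571428571429
spoon 1.8827272727272728
pan 1.981923076923077
box 1.8711428571428572
tape 1.67983367983368
jar 1.9015625
t 18.8833 p [539.52 -99.95  86.91] y [-0.24 -0.97 -0.  ] z [-0.97  0.24 -0.  ] f [0.05 0.78 8.79] open 0.4717805044299172 q [-0.2   0.42  1.84 -0.    0.88  1.61]
```

Travel is 43.1 mm, just past the third click and steady, with about 9 mm left to the stop. The probe and the bystanders I checked have not moved.

```bash
python3 -c "
from h import *
print(env.close_job())"
```

```text
the job is handed in; nothing more can be done
None
```

The probe is standing upright in the holder cup, shoulder home and released. The arm is holding the lever just past its third click. The job was handed in at about 19 s of the 61 s allowed, and no verdict was reported.

**What I did:** I drew the probe out of the rest along its own axis and put its tip in the cup while it still leaned. I then swung it upright against the bore in a light grip, lowered it and let go. After that I pressed the paddle with the closed fingers.

**Last checks:**
- **Probe:** A light touch with the closed fingers met its top at 195 mm above the table, which is the height when fully home. The pictures after release show it upright, and pressing the lever did not move it.
- **Lever:** The travel, worked out from the arm's height, is about 43 mm, against 42 mm for the third click and 52 mm for the stop. It held steady at about 9 to 10 N.
- **Bystanders:** The spoon, pan, box, tape and jar show no change from the start picture. I did not check the tub this way; it looked upright in the last crops.

**Disagreements:**
- **Lowering the probe:** The push rose to about 10 N because the probe leaned slightly and slipped in the grip. It straightened on release.
- **Paddle centre:** The camera views differed by about 7 mm, so I corrected by about 5 mm from the wrist view before pressing.

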